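Reassemble a washed filter holder on the vacuum manifold

ROBOT

A 6-joint arm with a two-finger parallel gripper is mounted at the origin on the work surface. World frame = base frame: x ahead of the robot, y to its left, z up, the work surface at z = 0. Lengths are in m, angles in degrees, forces in N, time in s.
With the tool pointing down it reaches from about 0.35 to 0.875 m from the base axis. Payload 4.2 kg.
Tool frame: the origin (TCP) lies midway between the tips of the shut fingers; the grasp point (between the pads) lies 19 mm behind it; z points along the fingers, y is the line along which they close (so a half turn about z gives the same grasp; the last joint's range is limited). The gripper opens to 87 mm and grips with 3 to 60 N. Pads are 19 mm wide; open, the fingers measure 117 mm over their backs; the gripper's body (75 mm by 190 mm) begins 51 mm behind the grasp point.
Start: joints at [90.963, 22.042, 0.453, 0, -68.411, -14.817], TCP at [0.15, 0.607, 0.193] pointing down, gripper open.
Joint ranges: [-179.83, 179.83], [-69.29, 118.12], [-61.27, 80.66], [-181.25, 117.63], [-171.15, -9.14], [-177.46, 177.46]. Speed limits (degrees/s): [159.86, 159.86, 180, 180, 180, 180].

INTERFACE

Orientations are given as [roll, pitch, yaw] about the fixed x, y, z axes, in that order (R = Rz(yaw) Ry(pitch) Rx(roll)).
In Python, from workcell import env gives the robot as it stands. The module is installed in compiled form; this text tells all that it offers. Calls block until the motion is done:
- env.goto(position, orientation): joint-space move of the TCP to a pose.
- env.move_straight(position, rotation=None, rate=0.15, force_limit=None): straight line of the TCP; rotation=None keeps the orientation; rate is the mean speed in m/s. With force_limit (N) it stops when the force on the tool has changed by that much, and returns True; else False.
- env.set_joints(angles): joint-space move.
- env.gripper_to(opening, grasp_force=None): opening from 0.0 (shut) to 1.0 (fully open); grasp_force is the grip in N (None keeps the last); returns when the fingers have stopped.
- env.dwell(seconds).
- env.inverse_kinematics(position, orientation): joint angles nearest the present ones, or None.
- env.read_state(): the state.
- env.grab_frame(name): name is "scene" or "top" or "wrist"; returns a dict with "image" (480x640x3 uint8, blue, green, red), "fx", "fy", "cx", "cy" (pixels), "position" and "orientation" of the camera in the world. Camera axes: x right, y up, looking along -z (the intrinsics and any distortion apply to the point x, -y, -z); pixel columns grow to the right and rows downward; lengths in m; the calibration is good to about 2 mm. A picture is of the moment at which its call begins. There is no depth.
A pose or a line that the arm cannot do raises env.Unreachable and nothing moves.
- env.close_job(): hands the job in; it is judged then, once.
Trained networks look in a picture, given as the dict that the camera call returned (one of the last four; its "shot" number tells which), for a name from the list of things; names that differ only in an ending like _2 or _b are one class to them, and where a whole thing is asked for, a point or a joint stands for the part that bears it (a point fixed in the world has none). Each returns a list of dicts, best first, with "score" (0 to 1); they miss things now and then, are a little off and sometimes report something else, mostly with a low value. They report only what shows in the picture. A call takes as long as a camera call. They do not tell look-alikes from the thing itself.
- env.search_frame(picture, thing): "xyz" ([x, y, z] in m, in world coordinates, good to about 4 mm: the middle of the surface that is visible of it).
- env.trace(picture, thing): "mask" (480x640 bool, what is visible of it).
The state is a dict: "clock": time; "joint_positions": joint angles; "qvel": joint speeds; "joint_torque": joint torques, N m; "position": TCP position; "tool_rot": TCP orientation; "force": force on the tool from outside, world axes, zero at the start; "wrist_torque": the same for the moment, N m; "opening": opening from 0.0 (shut) to 1.0 (fully open); "finger_force": force on a finger pad.
Only numpy, scipy, OpenCV 4.12 (cv2) and the standard library are available. Lean on these libraries where they do the work, as an engineer would, in place of code of your own. Each camera call takes 0.05 s, during which the arm holds its last target. There are 200 camera calls.

TASK

Put the washed steel filter holder back together on the open port of the vacuum manifold: first the base, its rubber stopper pushed fully down into the port, then the support screen seated in the base, then the funnel on the screen, and last the lid on the funnel, each sitting flat and fully home. Lower each piece into place and let go; do not drop any. Leave everything else on the bench standing where it is.

Things in the scene. Friction and masses are not known exactly. Their poses are not given: they have to be found in the camera images.
- port_mouth (a point): Centre of the mouth of the manifold's only open port: an upright steel cup, mouth 124 mm above the bench, 51 mm across outside, 42 mm inside, tapering to 34 mm inside 31 mm down. Three ports stand 150 mm apart; which one is open changes: the others hold a black rubber bung (140 mm above the bench) and a complete lidded holder (262 mm). All three cups are fixed.
- manifold: The fixed manifold: a horizontal steel bar 38 mm thick, 430 mm long along its y axis, centre line 60 mm above the bench, on two feet. Origin on the bench under its middle; ports at y = -150, 0 and +150 mm. Each port has a stopcock sticking out 47 mm to the manifold's -x side, 60 mm above the bench.
- base_c (a point): Loose filter base, upright, round about z, 52 mm tall, 0.22 kg. Below: black rubber stopper 28 mm tall, 30 mm across at its foot, 39 mm at its top. Above: steel dish 58 mm across, 24 mm tall, with a recess on top 47 mm across, 12 mm deep. Point: on the axis, 26 mm above its underside. Home: the dish's lower face rests on the port's rim and the point is 2 mm below the port mouth.
- support_c (a point): Loose support screen, 19 mm tall, 0.12 kg: steel disc 63 mm across, 9 mm thick; under it a tapered spigot 5 mm tall, 38 to 43 mm across; on top a raised perforated plate 5 mm tall, 34 mm across. It lies on its spigot. Point: on the axis, 9.5 mm above its underside. Home: the spigot is in the base's recess, the disc rests on the base's top and the point is 30.5 mm above base_c.
- funnel_c (a point): Loose funnel, 74 mm tall, 0.28 kg: straight steel tube open right through, upright, 52 mm across outside, bore 44 mm, foot ring 58 mm across and 9 mm tall. Point: on the axis, 37 mm above its underside. Home: the foot rests on the support screen's disc with the raised plate inside the bore, and the point is 41.5 mm above support_c.
- lid_c (a point): Loose lid, 36 mm tall, 0.10 kg: steel disc 56 mm across; under it a tapered spigot 5 mm tall, 36 to 40 mm across, on which it lies; on top a round knob 19 mm across, from 18 to 36 mm above its underside (narrower from 12 to 18). Point: on the axis, 18 mm above its underside. Home: the spigot is in the funnel's bore, the disc rests on its top and the point is 50 mm above funnel_c.
- cup: Bystander, to be left: clear specimen cup with a white screw lid, 62 mm across, 67 mm tall. Origin at the centre of its underside.
- dishes: Bystander, to be left: stack of three clear culture dishes with amber gel, 60 mm across, 45 mm tall. Origin at the centre of its underside.
- beaker: Bystander, to be left: small glass beaker, 44 mm across, 58 mm tall. Origin at the centre of its underside.
- filterbox: Bystander, to be left: small cardboard box of filters, 60 x 60 mm, 28 mm tall. Origin at the centre of its underside.
Not all that is in view belongs to the job. What is shaped like the part that bears base_c but green or purple is not meant.

How it is judged (in metres and radians):
On the way, in this order (a step that is already met when the one before it is completed fails the run):
1. the base is fully home in the open port (horizontal distance between base_c and port_mouth below 0.005 m and z of base_c in the frame of port_mouth between -0.005 and 0.001 m and angle between base_c's own z axis and vertical below 0.05 rad), for 0.2 s.
2. the support screen is fully home on the seated base (all of step 1 and horizontal distance between support_c and base_c below 0.005 m and z of support_c in the frame of base_c between 0.0275 and 0.0335 m and angle between support_c's own z axis and vertical below 0.05 rad), for 0.2 s.
3. the funnel is fully home on the support screen (all of step 2 and horizontal distance between funnel_c and support_c below 0.005 m and z of funnel_c in the frame of support_c between 0.0385 and 0.0445 m and angle between funnel_c's own z axis and vertical below 0.05 rad), for 0.2 s.
At the end, for the whole second after the job is handed in: The base is fully home in the open port, the support screen on the base, the funnel on the screen and the lid on the funnel: each within 5 mm of the axis of what is under it, within 3 mm of its seated height, tilted less than 0.05 rad, released and at rest (all of step 3 and horizontal distance between lid_c and funnel_c below 0.005 m and z of lid_c in the frame of funnel_c between 0.047 and 0.053 m and angle between lid_c's own z axis and vertical below 0.05 rad and linear speed of each of base, support, funnel, lid below 0.02 m/s and angular speed of each of base, support, funnel, lid below 0.2 rad/s); the robot touches nothing.
It fails at once if a part of the holder is dropped (falls free of the gripper faster than 0.55 m/s, about 15 mm) ((linear speed of base above 0.55 m/s and contact force between the fingers and base below 0.05 N) or (linear speed of support above 0.55 m/s and contact force between the fingers and support below 0.05 N) or (linear speed of funnel above 0.55 m/s and contact force between the fingers and funnel below 0.05 N) or (linear speed of lid above 0.55 m/s and contact force between the fingers and lid below 0.05 N)).
It fails at once if a bystander (cup, dishes, beaker, box) is pushed more than 20 mm from where it stood or tipped over (distance of any of cup, dishes, beaker, filterbox from where it was at the start of the episode above 0.02 m or angle between any of cup, dishes, beaker, filterbox's own z axis and vertical above 0.5 rad).
It also fails if it takes over 128 s, if anything falls off the work surface, if the arm or the gripper's body presses on something with over 40 N, if the wrist force passes 120 N, or if a joint passes its speed limit or range.

## Working session

There is one attempt and no reset: what is moved stays moved. The work goes in short steps, each a Python script; the robot and the scene stay as the last script left them, time stands still between calls to the robot, and variables do not carry over. Pictures are saved under pics/ and viewed, at most 14 in all, crops included, and the job is handed in when it is done.

```bash
mkdir -p pics; ls; python3 - <<'E'
from workcell import env
import cv2
for n in ("scene","top"):
    f=env.grab_frame(n); cv2.imwrite(f"pics/{n}0.png",f["image"])
    print(n,f["fx"],f["cx"],f["cy"],f["position"],f["orientation"],f.keys())
    for t in ("port_mouth","manifold","base_c","support_c","funnel_c","lid_c","cup","dishes","beaker","filterbox"):
        r=env.search_frame(f,t); print(t,[([round(float(v),3) for v in d["xyz"]],round(float(d["score"]),2)) for d in r[:5]])
print(env.read_state())
E
```

```text
pics
scene 441.39587593153675 323.3322473469921 251.49773545931 [ 1.33246928 -0.18591413  0.69793064] [55.70224979  1.1480939  79.12405935] dict_keys(['image', 'fx', 'fy', 'cx', 'cy', 'position', 'orientation', 'shot'])
port_mouth [([0.647, 0.001, 0.098], 0.64), ([0.467, 0.138, 0.047], 0.48)]
manifold [([0.641, -0.031, 0.065], 0.73)]
base_c [([0.268, -0.344, 0.043], 0.9), ([0.305, -0.2, 0.043], 0.85), ([0.362, -0.291, 0.042], 0.64)]
support_c []
funnel_c [([0.465, 0.137, 0.048], 0.64)]
lid_c [([0.377, 0.301, 0.014], 0.52)]
cup [([0.472, 0.039, 0.065], 0.86)]
dishes [([0.416, 0.201, 0.05], 0.57)]
beaker [([0.436, -0.227, 0.036], 0.65)]
filterbox [([0.479, -0.048, 0.027], 0.59)]
top 624.0317175977874 316.07041765870815 234.18102373299902 [ 0.26263464 -0.02317353  1.4817828 ] [  8.06573055  -0.4936204  -88.82790103] dict_keys(['image', 'fx', 'fy', 'cx', 'cy', 'position', 'orientation', 'shot'])
port_mouth [([0.626, -0.003, 0.093], 0.62)]
manifold [([0.625, 0.026, 0.076], 0.59)]
base_c [([0.348, -0.288, 0.036], 0.71), ([0.291, -0.203, 0.039], 0.59), ([0.251, -0.348, 0.041], 0.55)]
suppor
[... 322 characters left out ...]
1], 0.79)]
{'clock': 1.1, 'joint_positions': array([ 9.09639651e+01,  2.20418247e+01,  4.53010412e-01, -1.27789568e-03,
       -6.84094759e+01, -1.48174569e+01]), 'qvel': array([-0.16773796,  0.14956123,  0.09181958,  0.07355029,  0.0527639 ,
        0.00305742]), 'joint_torque': array([-2.30354071e-04, -3.90478528e+01,  1.87624741e+01,  4.22445104e+00,
        1.54609408e-02, -2.16957682e-05]), 'position': array([0.14960534, 0.60681907, 0.19304786]), 'tool_rot': array([-1.79998651e+02,  1.58600235e-03, -1.38539620e+01]), 'force': array([-1.2261734 ,  0.50349701, -0.59919574]), 'wrist_torque': array([ 0.06008312, -0.00246219, -0.02661302]), 'finger_force': 0.0, 'opening': 1.0023354805878875}
```

View pics/scene0.png

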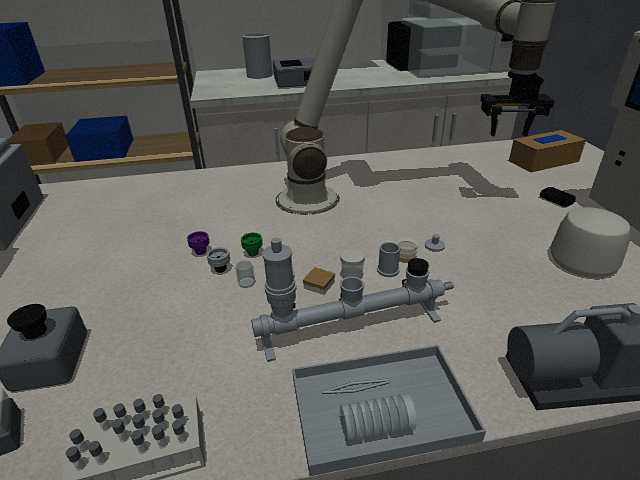

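View pics/top0.png

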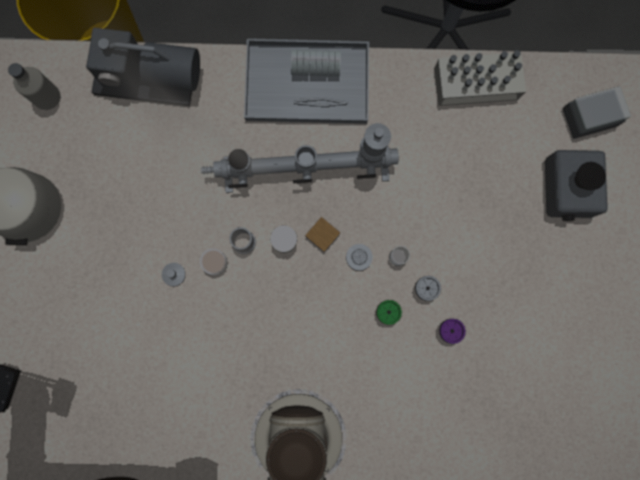

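The open port is the middle one (scene 351,290; top 306,158). Candidates for the base are the steel part (top 427,289; scene 219,260), the green look-alike (top 388,313) and the purple one (top 452,331), so I choose the steel one. The plan is to survey each part with the wrist camera, starting from the lid side, with fingers closing along world x.

```bash
cat > h.py <<'E'
from workcell import env
import numpy as np, cv2
from scipy.spatial.transform import Rotation as R
DOWN=[180,0,-90]
def ray(f,u,v,z):
    d=R.from_euler('xyz',f["orientation"],degrees=True).apply([(u-f["cx"])/f["fx"],-(v-f["cy"])/f["fy"],-1])
    p=np.array(f["position"]); return p+d*(z-p[2])/d[2]
def proj(f,P):
    q=R.from_euler('xyz',f["orientation"],degrees=True).inv().apply(np.atleast_2d(P)-f["position"])
    return np.c_[f["cx"]-f["fx"]*q[:,0]/q[:,2], f["cy"]+f["fy"]*q[:,1]/q[:,2]]
def r3(a): return [round(float(v),4) for v in a]
E
python3 - <<'E'
from h import *
pts={"lid_c":(.37,.30),"funnel_c":(.456,.14),"port_mouth":(.635,0.0),"support_c":(.418,-.135),"base_c":(.355,-.29)}
first=1
tiles=[]
for t,(x,y) in pts.items():
    z=.36 if t=="port_mouth" else .30
    if first: env.goto([x,y,z],DOWN); first=0
    else: env.move_straight([x,y,z],rate=.25)
    f=env.grab_frame("wrist"); cv2.imwrite(f"pics/w_{t}.png",f["image"]); np.save(f"pics/w_{t}.npy",f,allow_pickle=True)
    s=env.read_state()
    r=env.search_frame(f,t); print(t,s["clock"],r3(s["position"]),r3(s["joint_positions"]),"cam",r3(f["position"]),r3(f["orientation"]),f["fx"],[(r3(d["xyz"]),round(float(d["score"]),2)) for d in r[:3]])
    tiles.append(cv2.resize(f["image"],(266,200)))
tiles.append(tiles[0]*0)
cv2.imwrite("pics/tiles.png",np.vstack([np.hstack(tiles[:3]),np.hstack(tiles[3:])]))
E
```

```text
lid_c 2.6083 [0.3697, 0.3007, 0.2995] [58.7081, 3.753, -8.4064, -0.0097, -77.8938, -58.6235] cam [0.3701, 0.2253, 0.4912] [-15.8938, -0.0882, -179.9334] 420.6175166377615 [([0.3728, 0.31, 0.0087], 0.97), ([0.4001, 0.2089, 0.0528], 0.3)]
funnel_c 3.5833 [0.4557, 0.1409, 0.2999] [36.7417, 3.7589, -8.337, -0.0148, -77.9085, -36.665] cam [0.456, 0.0652, 0.4914] [-15.9206, -0.0811, -179.9754] 420.6175166377615 [([0.4506, 0.1438, 0.0592], 0.56)]
port_mouth 4.775 [0.6343, 0.0008, 0.3601] [14.6542, 19.8829, 20.4649, -0.0136, -90.5932, -14.58] cam [0.6347, -0.0748, 0.5514] [-15.9225, -0.0963, -179.9486] 420.6175166377615 [([0.6249, -0.0078, 0.0945], 0.96)]
support_c 6.075 [0.4191, -0.1345, 0.3001] [3.4935, -0.2283, -12.4716, 0.0044, -77.7341, -3.4464] cam [0.419, -0.2099, 0.4919] [-15.9112, -0.0113, -179.961] 420.6175166377615 [([0.423, -0.1349, 0.014], 0.87)]
base_c 6.9917 [0.3554, -0.2893, 0.2999] [-18.7511, 1.7661, -10.4595, -0.0137, -77.7819, 18.8135] cam [0.3554, -0.3651, 0.4914] [-15.9371, -0.0746, -179.9952] 420.6175166377615 [([0.2937, -0.201, 0.0404], 0.81), ([0.3483, -0.2875, 0.0421], 0.66), ([0.2479, -0.3497, 0.0385], 0.64)]
```

View pics/tiles.png

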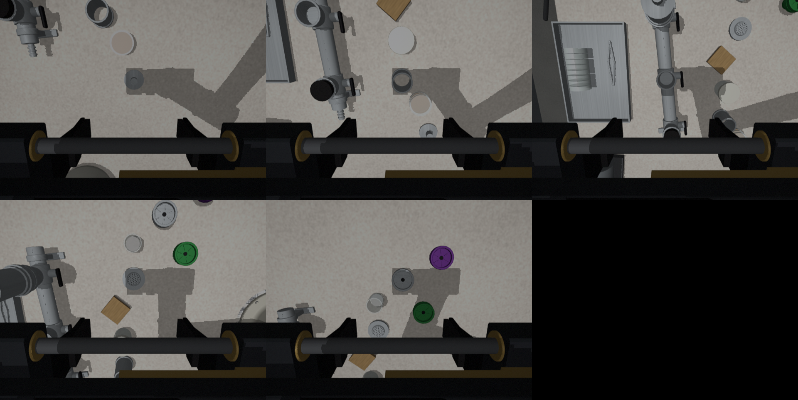

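```bash
cat >> h.py <<'E'
from scipy.optimize import minimize
# (radius,z above underside) circles bounding each part
M={"base_c":[(.015,0),(.0195,.028),(.029,.028),(.029,.052)],"support_c":[(.019,0),(.0315,.005),(.0315,.014),(.017,.019)],
"funnel_c":[(.029,0),(.029,.009),(.026,.074)],"lid_c":[(.018,0),(.028,.005),(.028,.012)],"port_mouth":[(.0255,.09),(.0255,.124)]}
A=np.linspace(0,2*np.pi,48)
def sil(f,t,x,y,z0=0):
    P=np.vstack([np.c_[x+r*np.cos(A),y+r*np.sin(A),0*A+z0+z] for r,z in M[t]])
    return cv2.convexHull(proj(f,P).astype(np.float32))
def fit(f,t,x,y,z0=0):
    c=[d for d in env.trace(f,t)]
    def near(d):
        v,u=np.nonzero(d["mask"]); return np.linalg.norm(proj(f,[x,y,z0+.02])[0]-[u.mean(),v.mean()])
    if not c: return None
    m=min(c,key=near); mk=np.kron(m["mask"].astype(np.uint8),np.ones((4,4),np.uint8))
    def cost(p):
        h=sil(f,t,p[0],p[1],z0); im=np.zeros_like(mk); cv2.fillPoly(im,[np.round((h+.5)*4-.5).astype(np.int32)],1)
        return 1-(im&mk).sum()/(im|mk).sum()
    b=minimize(cost,[x,y],method="Nelder-Mead",options=dict(initial_simplex=[[x,y],[x+.01,y],[x,y+.01]],xatol=2e-4,fatol=1e-4))
    return b.x,1-b.fun,near(m),m["mask"]
def overlay(f,t,x,y,z0,n,mask=None,s=4,w=50):
    im=cv2.resize(f["image"],None,fx=s,fy=s,interpolation=cv2.INTER_CUBIC)
    if mask is not None:
        cs,_=cv2.findContours(cv2.resize(mask.astype(np.uint8),None,fx=s,fy=s,interpolation=0),cv2.RETR_EXTERNAL,cv2.CHAIN_APPROX_NONE); cv2.drawContours(im,cs,-1,(0,255,255),1)
    cv2.polylines(im,[((sil(f,t,x,y,z0)+.5)*s).astype(np.int32)],True,(0,0,255),1)
    r,z=M[t][-1]; cv2.polylines(im,[((proj(f,np.c_[x+r*np.cos(A),y+r*np.sin(A),0*A+z0+z])+.5)*s).astype(np.int32)],True,(255,0,0),1)
    u,v=(proj(f,[x,y,z0+z])[0]*s).astype(int); w*=s
    c=im[max(v-w,0):v+w,max(u-w,0):u+w]; 
    if n: cv2.imwrite(n,c)
    return c
E
python3 - <<'E'
from h import *
T=[]
for t,x,y in (("base_c",.355,-.29),("support_c",.42,-.135),("port_mouth",.632,0),("funnel_c",.455,.14)):
    f=np.load(f"pics/w_{t}.npy",allow_pickle=True).item(); m=None
    r=fit(f,t,x,y)
    if r: (x,y),iou,nr,m=r; print(t,x,y,iou,nr)
    c=overlay(f,t,x,y,0,None,m); T.append(cv2.resize(c,(300,300)))
cv2.imwrite("pics/fit1.png",np.vstack([np.hstack(T[:2]),np.hstack(T[2:])]))
f=np.load("pics/w_lid_c.npy",allow_pickle=True).item()
E
```

```text
base_c 0.3470359591022133 -0.2907264541834592 0.9453640292133128 8.09218007573116
support_c 0.4189452881366015 -0.13347275372594591 0.974559084024337 0.9906180945344759
port_mouth 0.6319587651342154 -0.003907289057970047 0.7700693520805624 9.774523509948157
funnel_c 0.4494537828862667 0.14206244677305224 0.6371511068334937 7.985243838578759
```

View pics/fit1.png

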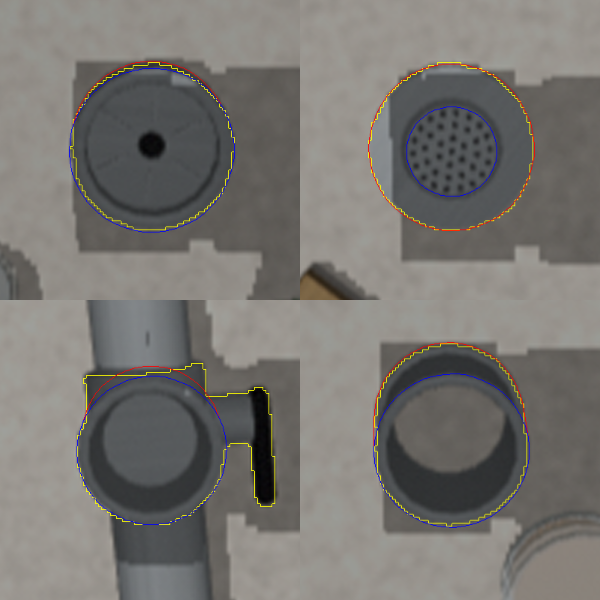

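Fits agree with the picture: the base (steel, no green or purple) and the support are within about 1 mm, and the port rim circle matches the open cup. Now I pick the base.

```bash
cat >> h.py <<'E'
PORT=np.array([.632,-.0039])
def st(*k):
    s=env.read_state(); print(round(s["clock"],1),r3(s["position"]),"F",r3(s["force"]),"op",round(s["opening"],3),"ff",round(s["finger_force"],1))
    return s
def pick(x,y,tz,op=1.0,g=30,up=.30):
    env.gripper_to(op)
    env.move_straight([x,y,tz+.06],rate=.2); print("hit",env.move_straight([x,y,tz],rate=.08,force_limit=8)); st()
    env.gripper_to(0,g); st()
    env.move_straight([x,y,tz+.03],rate=.06); env.move_straight([x,y,up],rate=.2); st()
def carry(z,via=.43):
    p=env.read_state()["position"]; env.move_straight([via,PORT[1],p[2]],rate=.25)
    env.move_straight([*PORT,p[2]],rate=.2); env.move_straight([*PORT,z],rate=.15); st()
E
python3 - <<'E'
from h import *
pick(.347,-.2907,.026,g=40,up=.27)
carry(.122+.045)
print(env.move_straight([*PORT,.122+.0],rate=.04,force_limit=25)); st()
E
```

```text
hit False
9.6 [0.3474, -0.2909, 0.0264] F [-0.3806, -0.7598, 0.4824] op 0.997 ff 0.0
11.1 [0.347, -0.2907, 0.026] F [-0.4437, -0.2199, 0.1294] op 0.009 ff 0.0
13.0 [0.3463, -0.2903, 0.2687] F [-0.4187, 0.5135, 0.8088] op 0.005 ff 0.0
16.3 [0.6327, -0.0038, 0.1684] F [0.1456, 0.7161, 1.0504] op 0.004 ff 0.0
False
17.6 [0.6323, -0.0039, 0.1224] F [0.0759, 0.0334, -0.0486] op 0.003 ff 0.0
```

The gripper closed fully (opening 0.005), so the base was missed. I'll lift and look.

```bash
python3 - <<'E'
from h import *
env.move_straight([*PORT,.3],rate=.2); env.move_straight([.43,-.004,.3],rate=.25)
env.move_straight([.347,-.29,.3],rate=.25); env.gripper_to(1.0)
f=env.grab_frame("wrist"); np.save("pics/w2.npy",f,allow_pickle=True); a=f["image"]
T=env.grab_frame("top"); b=T["image"]
cv2.imwrite("pics/look2.png",np.hstack([a[:,100:500],cv2.resize(b[200:380,300:480],(400,480))]))
for g in (f,T): print([(r3(d["xyz"]),round(float(d["score"]),2)) for d in env.search_frame(g,"base_c")])
st()
E
```

```text
[([0.2881, -0.2022, 0.0387], 0.95), ([0.2482, -0.3476, 0.0369], 0.9), ([0.3496, -0.2897, 0.0427], 0.68)]
[([0.2403, -0.3424, 0.0384], 0.86), ([0.3454, -0.2864, 0.0363], 0.65), ([0.4475, 0.1404, 0.0465], 0.39)]
22.6 [0.347, -0.29, 0.3] F [-0.1962, -0.4502, 0.6493] op 1.001 ff 0.0
```

View pics/look2.png

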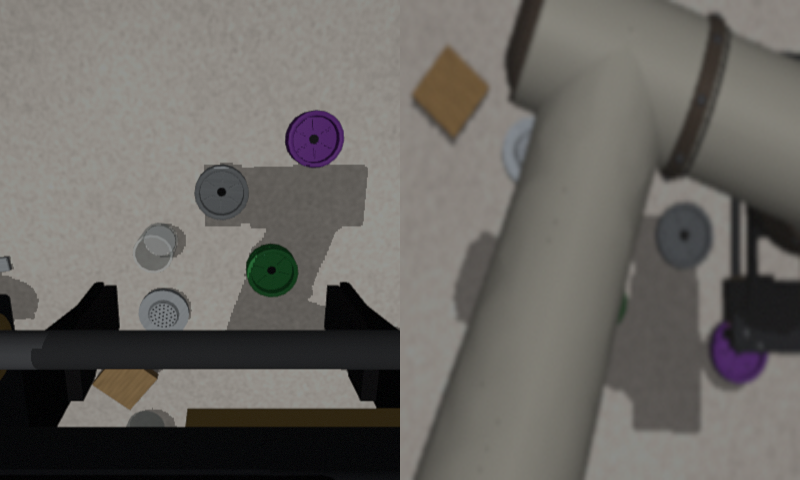

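The steel base stands unmoved (wrist 321,192). I'll go down again and look before closing.

```bash
python3 - <<'E'
from h import *
env.move_straight([.347,-.2907,.026],rate=.2,force_limit=10); st()
a=env.grab_frame("wrist")["image"]; s=env.grab_frame("scene")["image"]
env.gripper_to(0.5,20); st()
b=env.grab_frame("wrist")["image"]
s=cv2.resize(s[200:300,150:300],(450,300),interpolation=cv2.INTER_CUBIC)
k=lambda i:cv2.resize(i,(400,300))
o=np.zeros((600,800,3),np.uint8);o[:300,:400]=k(a);o[:300,400:]=k(b);o[300:,:450]=s
cv2.imwrite("pics/look3.png",o)
E
```

```text
24.1 [0.3477, -0.291, 0.0267] F [-0.1225, -0.51, 0.2235] op 1.001 ff 0.0
25.2 [0.347, -0.2907, 0.026] F [-0.8379, 0.4275, 0.5061] op 0.5 ff 0.0
```

View pics/look3.png

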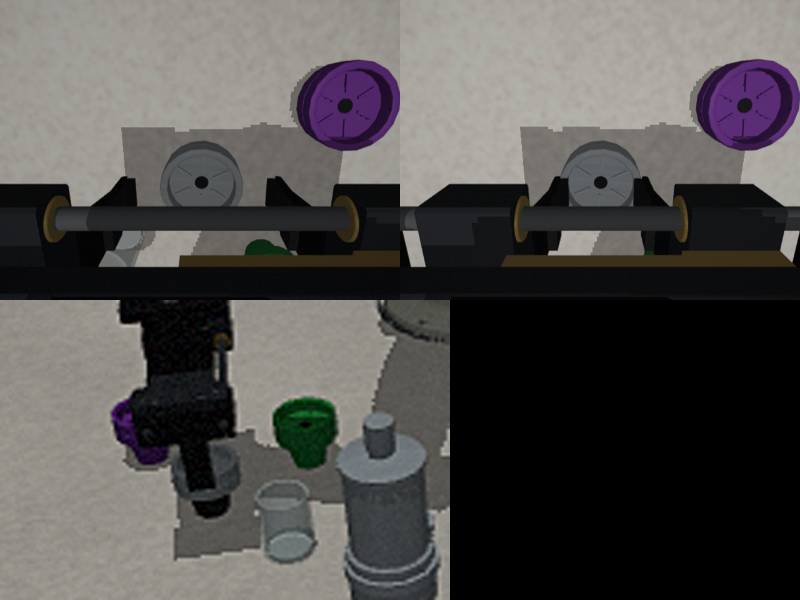

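```bash
python3 - <<'E'
from h import *
T=[]
for o in (.3,0.0):
    env.gripper_to(o,40); st(); T.append(cv2.resize(env.grab_frame("wrist")["image"],(400,300)))
s=env.grab_frame("scene")["image"]
T.append(cv2.resize(s[220:300,160:267],(400,300),interpolation=cv2.INTER_CUBIC))
env.move_straight([.347,-.2907,.05],rate=.05); st(); T.append(cv2.resize(env.grab_frame("wrist")["image"],(400,300)))
cv2.imwrite("pics/look4.png",np.vstack([np.hstack(T[:2]),np.hstack(T[2:])]))
E
```

```text
25.9 [0.347, -0.2907, 0.026] F [-0.1733, 0.5373, -0.0526] op 0.301 ff 0.0
26.7 [0.347, -0.2907, 0.026] F [-0.1702, -0.3298, 0.1216] op 0.005 ff 0.0
27.5 [0.3469, -0.2906, 0.0502] F [0.666, 0.2162, -0.152] op 0.007 ff 0.0
```

View pics/look4.png

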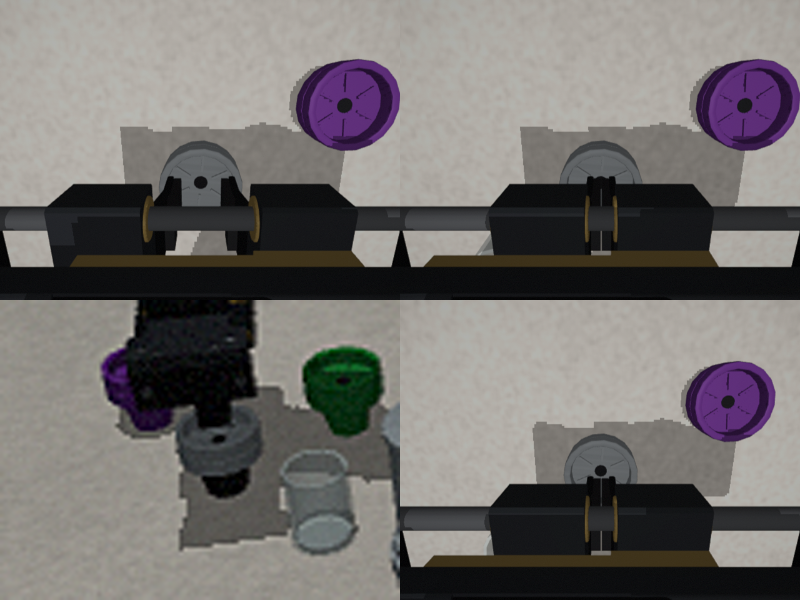

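```bash
python3 - <<'E'
from h import *
env.move_straight([.347,-.2907,.12],rate=.1)
f=env.grab_frame("scene"); w=env.grab_frame("wrist"); s=st()
for z in (.026,.04,.055,.07): print(z,"shut",r3(proj(f,[.347,-.2907,z])[0]),"open+x",r3(proj(f,[.394,-.2907,z])[0]))
for z in (.12,.13,.14,.15): print(z,"scene",r3(proj(f,[.347,-.2907,z])[0]),"wrist",r3(proj(w,[.347,-.2907,z])[0]),r3(proj(w,[.347,-.3,z])[0]))
print(r3(sil(f,"base_c",.347,-.2907).reshape(-1,2).mean(0)))
k=cv2.resize(f["image"][190:290,160:293],(532,400),interpolation=cv2.INTER_CUBIC)
cv2.imwrite("pics/look5.png",np.hstack([k,w["image"][200:400,252:388].repeat(2,0).repeat(2,1)]))
for t in env.search_frame(f,"base_c"): print(r3(t["xyz"]))
E
```

```text
28.5 [0.3464, -0.2904, 0.1192] F [-0.5759, 0.0903, 0.182] op 0.006 ff 0.0
0.026 shut [219.015, 261.1879] open+x [218.9489, 271.6478]
0.04 shut [218.1969, 256.8428] open+x [218.1024, 267.2281]
0.055 shut [217.3079, 252.1212] open+x [217.182, 262.4229]
0.07 shut [216.4058, 247.3296] open+x [216.2476, 257.5441]
0.12 scene [213.2995, 230.8316] wrist [319.9062, 280.8849] [319.8836, 262.7402]
0.13 scene [212.6593, 227.4311] wrist [319.8892, 288.8534] [319.8652, 269.9058]
0.14 scene [212.0125, 223.9959] wrist [319.8705, 297.6509] [319.845, 277.8274]
0.15 scene [211.359, 220.5254] wrist [319.8497, 307.4137] [319.8225, 286.6311]
[218.6171, 259.4301]
[0.2669, -0.3434, 0.0387]
[0.3025, -0.1993, 0.0436]
[0.3619, -0.2881, 0.0417]
```

View pics/look5.png

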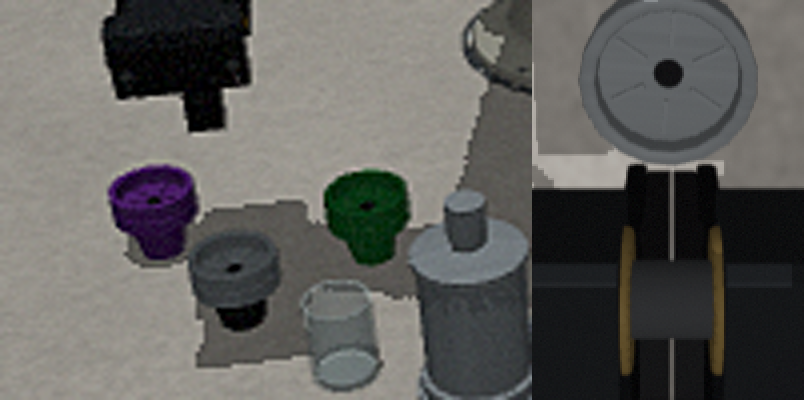

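The picture shows the shut fingertips (scene 211,223) projecting to z≈0.145 while the TCP reads 0.119, so the fingers end about 25 mm short of the stated TCP. I'll verify that with a gentle touch on clear bench.

```bash
python3 - <<'E'
from h import *
env.move_straight([.347,-.37,.12],rate=.2); env.move_straight([.347,-.37,.01],rate=.15)
print(env.move_straight([.347,-.37,-.04],rate=.02,force_limit=4)); st()
env.move_straight([.347,-.37,.08],rate=.15); env.gripper_to(1.0)
env.move_straight([.347,-.2907,.1],rate=.2); st()
E
```

```text
True
31.7 [0.3469, -0.37, -0.0291] F [-1.081, 0.202, 5.2561] op 0.007 ff 2.2
34.6 [0.3475, -0.2909, 0.1003] F [0.4007, -0.9768, -0.0147] op 1.0 ff 0.0
```

Confirmed: the real fingertip is about 28.5 mm above the stated TCP. I'll compensate for it.

```bash
cat >> h.py <<'E'
D=.0285
def mv(x,y,tip,rate=.2,**k): return env.move_straight([x,y,tip-D],rate=rate,**k)
def pick(x,y,tz,op=1.0,g=30,up=.2):
    mv(x,y,tz+.05); h=mv(x,y,tz,.08,force_limit=8); st(); print("hit",h)
    env.gripper_to(0,g); s=st()
    if s["opening"]<.05: return False
    mv(x,y,tz+.02,.06); mv(x,y,up,.25); return st()["opening"]>.05
def carry(up,z):
    mv(.43,PORT[1],up,.3); mv(*PORT,up,.25); mv(*PORT,z,.15); st()
E
python3 - <<'E'
from h import *
if pick(.347,-.2907,.027,g=40):
    carry(.2,.123+.042)
    print(mv(*PORT,.123,.04,force_limit=20)); st()
E
```

```text
35.8 [0.3476, -0.291, -0.001] F [-0.089, -0.4077, -0.4812] op 1.001 ff 0.0
hit False
36.5 [0.3472, -0.2908, -0.0013] F [0.0716, 0.4724, 1.5549] op 0.658 ff 40.0
37.7 [0.3457, -0.2899, 0.1698] F [-0.5864, 0.0966, -2.1773] op 0.662 ff 40.0
40.2 [0.6312, -0.0041, 0.1369] F [0.0213, 0.1533, -0.3828] op 0.659 ff 40.0
False
41.4 [0.6321, -0.0039, 0.0948] F [-1.1601, 0.8361, -0.5638] op 0.662 ff 40.0
```

```bash
python3 - <<'E'
from h import *
print(mv(*PORT,.110,.02,force_limit=20)); st()
E
```

```text
True
41.7 [0.6321, -0.0039, 0.0947] F [0.5066, 1.2338, 3.8649] op 0.664 ff 40.0
```

The height matches home exactly (−0.0013+0.096=0.0947) and it resists a 20 N push. Release, back off and check.

```bash
python3 - <<'E'
from h import *
env.gripper_to(1.0); mv(*PORT,.20,.15); mv(.632,-.0039,.36,.3)
f=env.grab_frame("wrist"); np.save("pics/w6.npy",f,allow_pickle=True); st()
r=fit(f,"base_c",.632,-.0039,.096); m=None
if r: (x,y),i,n,m=r; print(x,y,i,n)
M["port_mouth"]=[(.029,.124),(.029,.148)]
c=overlay(f,"port_mouth",.632,-.0039,0,"pics/seat1.png",m)
mv(.43,-.06,.3,.35)
E
```

```text
43.9 [0.6311, -0.0038, 0.3291] F [-0.7485, 0.1386, -0.1802] op 1.0 ff 0.0
0.6315355148985983 -0.004052515228837728 0.9665264176937112 4.52365660133993
```

View pics/seat1.png

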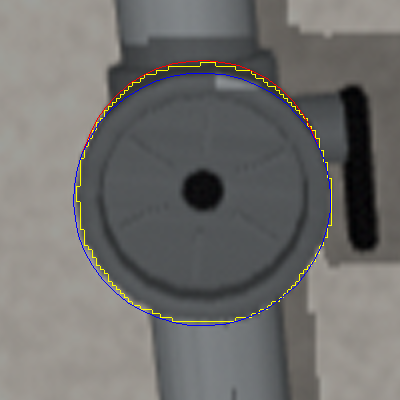

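Base seated flat at (0.6315, −0.0040). Next is the support.

```bash
sed -i 's/^PORT=.*/PORT=np.array([.6318,-.0040])/' h.py; python3 - <<'E'
from h import *
if pick(.4189,-.1335,.0035,g=30,up=.22):
    carry(.22,.1465+.02)
    print(mv(*PORT,.1465-.004,.03,force_limit=6)); st()
E
```

```text
47.0 [0.4194, -0.1335, -0.0247] F [0.4231, 0.5427, 0.3792] op 0.997 ff 0.0
hit False
47.5 [0.419, -0.1335, -0.0248] F [-0.1303, -0.4708, 3.06] op 0.713 ff 30.0
48.9 [0.4176, -0.1333, 0.1898] F [0.1481, 0.9756, -1.9268] op 0.713 ff 30.0
51.0 [0.6319, -0.0041, 0.139] F [-0.4236, -0.3393, -0.6125] op 0.713 ff 30.0
True
51.6 [0.6316, -0.004, 0.1183] F [-0.8312, 0.1023, 4.8845] op 0.711 ff 30.0
```

```bash
python3 - <<'E'
from h import *
env.gripper_to(1.0); mv(*PORT,.22,.15); mv(*PORT,.36,.3)
f=env.grab_frame("wrist"); np.save("pics/w7.npy",f,allow_pickle=True)
r=fit(f,"support_c",*PORT,.143); m=None
if r: (x,y),i,n,m=r; print(x,y,i,n)
c=overlay(f,"support_c",*PORT,.143,None,m)
mv(.43,0.05,.33,.35); mv(.4495,.1421,.33,.3)
f=env.grab_frame("wrist"); r=fit(f,"funnel_c",.4495,.1421)
(x,y),i,n,m=r; print(x,y,i,n)
c2=overlay(f,"funnel_c",.4495,.1421,0,None,m)
cv2.imwrite("pics/seat2.png",np.hstack([cv2.resize(c,(400,400)),cv2.resize(c2,(400,400))])); st()
E
```

```text
0.6314658033132554 -0.003879348576068878 0.9751009526185316 2.7111540288315368
0.44947810384869824 0.1422691085421771 0.6680216476247745 4.257428730258481
55.0 [0.45, 0.1416, 0.3008] F [-0.3983, -1.1037, 0.343] op 1.006 ff 0.0
```

View pics/seat2.png

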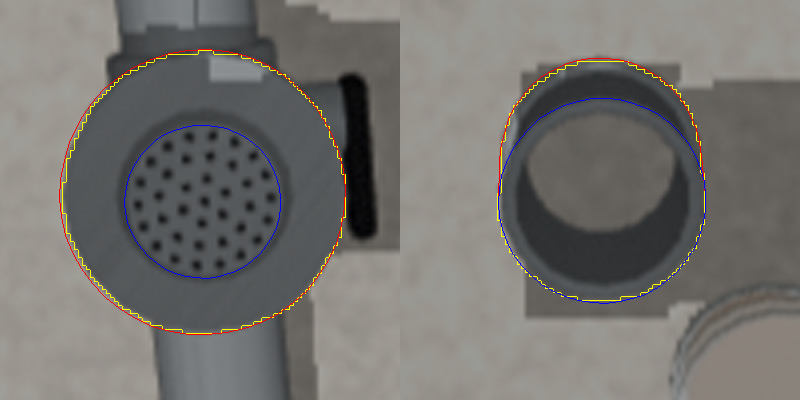

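Support is seated and concentric (blue circle on the plate), and the funnel fit is good. Next is the funnel.

```bash
sed -i 's/^PORT=.*/PORT=np.array([.6316,-.0039])/' h.py; python3 - <<'E'
from h import *
if pick(.4495,.1421,.042,g=30,up=.26):
    carry(.26,.042+.157+.02)
    print(mv(*PORT,.042+.157-.004,.03,force_limit=6)); st()
E
```

```text
57.2 [0.4499, 0.1424, 0.0138] F [-0.5497, 0.0864, -0.2213] op 0.999 ff 0.0
hit False
57.9 [0.4496, 0.1421, 0.0136] F [-0.4472, -0.6438, 1.0728] op 0.594 ff 30.0
59.3 [0.4483, 0.1416, 0.2297] F [0.7598, 0.6744, -2.3911] op 0.599 ff 30.0
61.3 [0.6312, -0.004, 0.1913] F [-0.8077, -0.0739, -1.0891] op 0.598 ff 30.0
True
62.0 [0.6314, -0.004, 0.1706] F [-0.5105, 0.5775, 3.9885] op 0.592 ff 30.0
```

```bash
python3 - <<'E'
from h import *
env.gripper_to(1.0); mv(*PORT,.28,.15); mv(*PORT,.40,.3)
f=env.grab_frame("wrist"); r=fit(f,"funnel_c",*PORT,.157); m=None
if r: (x,y),i,n,m=r; print(x,y,i,n)
c=overlay(f,"funnel_c",*PORT,.157,None,m)
mv(.43,0.05,.38,.35); mv(.37,.305,.33,.3)
f=env.grab_frame("wrist"); r=fit(f,"lid_c",.37,.305); m=None;x,y=.37,.305
if r: (x,y),i,n,m=r; print(x,y,i,n)
c2=overlay(f,"lid_c",x,y,0,None,m)
cv2.imwrite("pics/seat3.png",np.hstack([cv2.resize(c,(400,400)),cv2.resize(c2,(400,400))])); st()
E
```

```text
0.6309905055522917 -0.003811285042762756 0.6818638591283644 7.045785788460218
0.36889736175537113 0.30471311569213866 0.9305721096543504 2.447012888740969
66.1 [0.3706, 0.3039, 0.302] F [0.5647, 0.0752, 0.7818] op 1.005 ff 0.0
```

View pics/seat3.png

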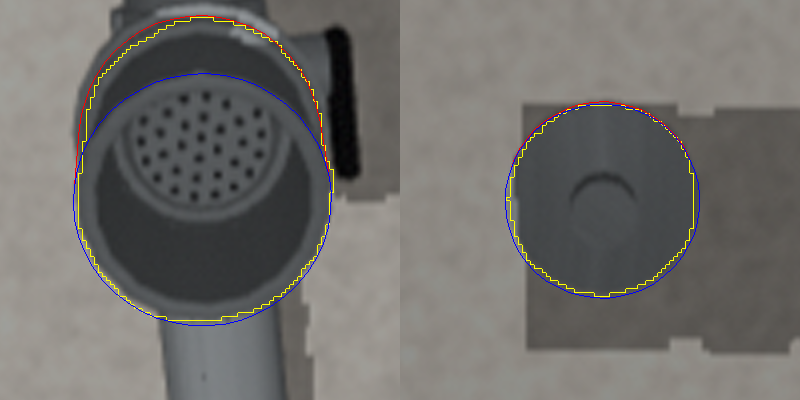

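Funnel is seated over the plate; the lid is found at (0.3689, 0.3047). Next is the lid by its knob.

```bash
sed -i 's/^PORT=.*/PORT=np.array([.6314,-.0038])/' h.py; python3 - <<'E'
from h import *
if pick(.3689,.3047,.0165,g=20,up=.29):
    carry(.29,.0165+.226+.02)
    print(mv(*PORT,.0165+.226-.004,.03,force_limit=5)); st()
E
```

```text
68.3 [0.3691, 0.3051, -0.0117] F [-0.7704, -0.1802, 0.2324] op 0.999 ff 0.0
hit False
69.4 [0.3689, 0.3047, -0.012] F [0.2618, 0.1595, 0.6424] op 0.208 ff 20.0
71.1 [0.3682, 0.304, 0.2598] F [-0.3964, -0.1105, -1.64] op 0.211 ff 20.0
73.6 [0.6303, -0.0039, 0.2343] F [1.3368, -0.6321, -0.4808] op 0.206 ff 20.0
True
74.2 [0.6313, -0.0039, 0.214] F [-1.0481, 0.7833, 3.9347] op 0.214 ff 20.0
```

Home height reached (0.214). I'll release, back off and check before handing in.

```bash
python3 - <<'E'
from h import *
env.gripper_to(.6); mv(*PORT,.33,.12); mv(*PORT,.42,.25)
f=env.grab_frame("wrist"); r=fit(f,"lid_c",*PORT,.226); m=None
if r: (x,y),i,n,m=r; print(x,y,i,n)
c=overlay(f,"lid_c",*PORT,.226,None,m)
mv(.40,.15,.40,.3); s=env.grab_frame("scene")["image"]
cv2.imwrite("pics/end.png",np.hstack([cv2.resize(c,(400,400)),cv2.resize(s[210:350,180:320+180-40],(400,400))])); st()
E
```

```text
0.6314285027921199 -0.004007188427448273 0.9412706032965275 4.008850797192714
77.7 [0.4007, 0.1497, 0.3711] F [-0.6652, 0.3408, -0.5111] op 0.6 ff 0.0
```

View pics/end.png

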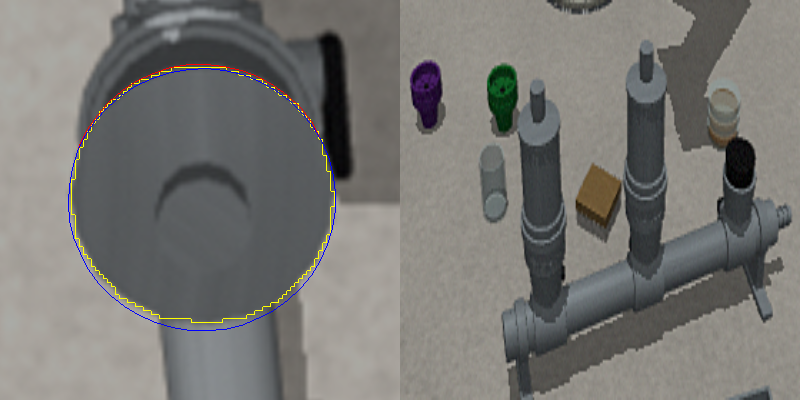

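The lid is concentric and flat, the stack looks just like its complete neighbour, and the bystanders in view are standing. Handing in.

```bash
python3 -c "
from h import *
print(env.close_job())"
```

```text
the job is handed in; nothing more can be done
None
```

The filter holder is back together on the middle port (base, screen, funnel, lid, each checked by camera at its seated position), with no bystander touched as far as the pictures show, and the job was handed in at about 78 s of the 128 s; the hand-in returned no verdict.

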